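# Unsnap the nebuliser's filter cover and take out the used filter

## Task

The inlet filter of the compressor nebuliser is due for changing. Squeeze the two orange tabs of the grey filter cover together and raise the cover off its catches, then swing it back on its rear hinge as far as it goes. Lift the used filter out by its blue handle, set it down in the steel tray, handle up, and let go; do not knock over the vials or the brown bottle.

Things in the scene. Friction and masses are not known exactly. Their poses are not given: they have to be found in the camera images.
- nebuliser: Compressor nebuliser, fixed: white case on a blue-grey base, 180 (x) x 170 (y) mm, case top 66 mm up. Origin: centre of its underside; x points to its rear, z up; its front (switch, air outlet) looks to -x. On top a blue-grey filter housing 128 (x) x 68 (y) mm, its top face 88 mm up, closed by a grey snap cover 54 mm wide with a 31 mm wide nose at the front, roof 135 mm up.
- filter_bay (a point): Centre of the floor of the filter bay under the cover, 66 mm up, 18 mm behind the nebuliser's origin. The bay is 60 (x) x 52 (y) mm and 22 mm deep.
- cover (a joint): Opening angle of the grey filter cover: 0 shut (snapped in), grows as its nose swings up and back, 1.92 rad fully open (a stop; it then leans back past upright). The stiff hinge keeps the cover where it is left; about 1.2 N at the nose moves it. Snapped in, it rises no more than about 1 mm unless both tabs are squeezed.
- cover_hinge (a point): Middle of the cover's hinge axis, at its rear edge: 56 mm behind the nebuliser's origin, 89 mm up. The axis runs along the nebuliser's y.
- cover_nose (a point): Point midway between the two tabs, where to pinch: with the cover shut 93 mm in front of the hinge axis and 28 mm above it (117 mm up); moves with the cover. Its y axis runs from tab to tab, along the nebuliser's y. The cover's roof is 18 mm above this point, the housing's top face 29 mm below it.
- cover_lip (a point): Middle of the lower front edge of the cover's nose: 114 mm in front of the hinge axis and level with it when shut; moves with the cover.
- tab_left (a joint): How far (m) the orange tab on the nose's +y side is pressed in towards the middle, 0 to 0.009. Sprung: 2.6 N to start, 8.5 N fully in; springs out when let go. Its hook clears the catch once pressed in more than 3.2 mm; keep both tabs squeezed until the nose has risen 10 mm, or they catch again.
- tab_right (a joint): The same for the tab on the -y side. Each tab is a ribbed upright plate 24 (along x) x 26 (z) mm; the two outer faces stand 58 mm apart, 40 mm when both are fully in; there is free space beside them.
- filter: Used filter lying loose in the bay under the cover: white-framed block 52 (x) x 42 (y) x 20 mm with a dusty pleated core, and a blue handle rib on top, 34 (x) x 12 (y) mm, rising to 58 mm above the underside. Origin: centre of the underside; z up out of the handle. 45 g.
- filter_handle (a point): Where to grasp the filter's blue rib: 45 mm above the filter's underside, 13 mm below the rib's top; pinch across the rib's 12 mm thickness, along the filter's y. Hidden by the cover until it is open.
- tray: Empty stainless steel instrument tray, loose, 200 (x) x 140 (y) x 27 mm high, walls and floor 3 mm. Origin: centre of its underside.
- vial_0: Glass vial with red cap, standing, 26 mm across, 54 mm high; origin at the centre of its underside. Bystander.
- vial_1: The same with a blue cap.
- vial_2: The same with a green cap.
- iodine_bottle: Brown glass bottle with yellow cap, standing, 48 mm across, 105 mm high; origin at the centre of its underside. Bystander.
There are look-alikes about, which are no part of the job. Leave any yellow look-alike of the vial_2 alone.

How it is judged:
On the way, in this order (a step that is already met when the one before it is completed fails the run):
1. both tabs are squeezed in and the cover is raised off its catches (value of joint each of tab_left, tab_right above 0.003 m and value of joint cover above 0.06 rad), for 0.1 s.
2. the cover is swung right back (value of joint cover above 1.65 rad), for 0.2 s.
3. the filter is set down on the tray's floor while still held, not dropped in (x of filter in the frame of tray between -0.078 and 0.078 m and y of filter in the frame of tray between -0.05 and 0.05 m and z of filter in the frame of tray below 0.013 m and contact force between the fingers and filter above 0.3 N), for 0.1 s.
At the end, for the whole second after the job is handed in: The filter stands flat on the tray's floor (its underside within 8 mm of the tray's, its centre within 78 mm by 50 mm of the tray's middle), handle up (within 0.15 rad), released and at rest; the cover is open by more than 1.65 rad; the three vials and the brown bottle stand upright (x of filter in the frame of tray between -0.078 and 0.078 m and y of filter in the frame of tray between -0.05 and 0.05 m and z of filter in the frame of tray between 0 and 0.008 m and angle between filter's own z axis and vertical below 0.15 rad and linear speed of filter below 0.02 m/s and value of joint cover above 1.65 rad and angle between each of vial_0, vial_1, vial_2, iodine_bottle's own z axis and vertical below 0.3 rad); the robot touches nothing.
It fails at once if a vial or the brown bottle is knocked over (angle between any of vial_0, vial_1, vial_2, iodine_bottle's own z axis and vertical above 0.6 rad).
It also fails if it takes over 61 s, if anything falls off the work surface, if the arm or the gripper's body presses on something with over 40 N, if the wrist force passes 120 N, or if a joint passes its speed limit or range.

## Robot

A 6-joint arm with a two-finger parallel gripper is mounted at the origin on a cart in front of the work surface, level with it; the furniture and walls round the work are solid. World frame = base frame: x ahead of the robot, y to its left, z up, the work surface at z = 0. Lengths are in m, angles in rad, forces in N, time in s.
With the tool pointing down it reaches from about 0.25 to 0.775 m from the base axis. Payload 4 kg.
Tool frame: the origin (TCP) lies midway between the tips of the shut fingers; the grasp point (between the pads) lies 19 mm behind it; z points along the fingers, x is the direction in which the jaws open and shut, and the axes are right-handed (so a half turn about z gives the same grasp; the last joint's range is limited). The gripper opens to 94 mm and grips with 3 to 60 N. Pads are 16 mm wide; open, the fingers measure 119 mm over their backs; the gripper's body (75 mm by 177 mm) begins 78 mm behind the grasp point.
Start: joints at [1.035, 0.087, 1.371, -0, 1.684, -0.103], TCP at [0.231, 0.499, 0.206] pointing down, gripper open.
Joint ranges: [-3.1, 3.1], [-0.76, 2.03], [0.27, 2.55], [-1.08, 4.22], [0.17, 2.65], [-2.57, 2.57]. Speed limits (rad/s): [2.79, 2.79, 3.14, 3.14, 3.14, 3.14].

## Interface

Orientations are given as [roll, pitch, yaw] about the fixed x, y, z axes, in that order (R = Rz(yaw) Ry(pitch) Rx(roll)).
In Python, from bench import robot gives the robot as it stands.
- The arm moves only by the shell command python3 -m handwheel 'ROWS'. ROWS is a JSON object of lists of equal length, an entry for each row: "delta_pos": the shift along the tool's x, y, z in mm, a list of three; "rotation": the turn, a rotation vector about the tool's x, y, z in rad, a list of three; "claw": the closure, from -1 (fully open) to 1 (shut). In form: {"delta_pos": [[tx, ty, tz], ...], "rotation": [[wx, wy, wz], ...], "claw": [claw, ...]}. A call has exactly 8 rows; each row shifts and turns the commanded pose from where the row before left it, along the tool's axes as they then stand; what a row does not reach is not made up. A row lasts 1/8 s, in which the tool goes at most 62.5 mm and 10.7 degrees, less where a joint would pass 70% of its speed; a pose out of reach is approached as far as the arm can. A call with a gripper value outside its range is refused whole. The fingers move at their own pace and stop on an object; the grip force is fixed at half the most. Time passes only in rows, so rows that do not move let the fingers close, or fill a call up. It gives the time, the measured TCP pose, the force and the opening at its end, in the units of the state.
- robot.get_obs(): the state, without advancing time (a new reading comes with each control period).
- robot.snapshot(name): name is "side" or "top" or "wrist"; returns a dict with "color" (420x560x3 uint8, red, green, blue), "intrinsics" (3x3 intrinsics, pixels), "eye" and "rotation" of the camera in the world. Camera axes: x right, y down, z forward; pixel columns grow to the right and rows downward; lengths in m; the calibration is good to about 2 mm. The wrist camera is an equidistant fisheye: a pixel r from the principal point sees the ray r / f radians off the axis. A picture is of the moment at which its call begins. There is no depth.
- robot.close_job(): hands the job in, once; it reports no verdict.
The state is a dict: "time": time; "joint_positions": joint angles; "qvel": joint speeds; "joint_torque": joint torques, N m; "tool_pos": TCP position; "ee_rot": TCP orientation; "wrist_force": force on the tool from outside, world axes, zero at the start; "wrist_torque": the same for the moment, N m; "width": finger opening in m.
Only numpy, scipy, OpenCV 4.12 (cv2) and the standard library are available. Lean on these libraries where they do the work, as an engineer would, in place of code of your own. Each camera call takes 0.05 s, during which the arm holds its last target.

## Working session

There is one attempt and no reset: what is moved stays moved. The work goes in short steps, Python scripts to look and compute and a shell command to move; the robot and the scene stay as the last step left them, time stands still between calls to the robot, and variables do not carry over. Pictures are saved under pics/ and viewed, and the job is handed in when it is done.

```bash
mkdir -p pics; ls
cat > h.py <<'E'
import numpy as np, cv2
from bench import robot
def snap(n,f):
    s=robot.snapshot(n); cv2.imwrite('pics/'+f,s['color'][:,:,::-1]); np.savez('pics/'+f[:-4]+'.npz',**{k:np.array(s[k]) for k in ('color','intrinsics','eye','rotation')}); return s
def load(f): return dict(np.load('pics/'+f+'.npz'))
def ray(s,u,v):
    K=s['intrinsics'];d=np.array([(u-K[0,2])/K[0,0],(v-K[1,2])/K[1,1],1.]);return s['rotation']@d
def onz(s,u,v,z):
    d=ray(s,u,v);e=s['eye'];return e+d*(z-e[2])/d[2]
def proj(s,p):
    c=s['rotation'].T@(np.array(p)-s['eye']);K=s['intrinsics'];return K[0,0]*c[0]/c[2]+K[0,2],K[1,1]*c[1]/c[2]+K[1,2]
E
python3 - <<'E'
from h import *
np.set_printoptions(precision=4,suppress=True)
for n in ('top','side','wrist'):
    s=snap(n,n+'0.png'); print(n,s['intrinsics'],s['eye'],s['rotation'])
print(robot.get_obs())
E
```

```text
pics
top [[400.3061   0.     278.9853]
 [  0.     400.3061 209.9088]
 [  0.       0.       1.    ]] [ 0.4125 -0.005   0.9355] [-2.9898 -0.0057 -1.5827]
side [[481.4195   0.     290.4932]
 [  0.     481.4195 214.2504]
 [  0.       0.       1.    ]] [ 0.157  -0.7042  0.5509] [-2.0798 -0.0049 -0.5029]
wrist [[325.1923   0.     285.968 ]
 [  0.     325.1923 206.3688]
 [  0.       0.       1.    ]] [0.1698 0.5276 0.384 ] [2.9074 0.0008 1.1385]
{'time': 0.15, 'joint_positions': array([ 1.0349,  0.0878,  1.3719, -0.    ,  1.6836, -0.1031]), 'qvel': array([-0.0005, -0.0031, -0.0044,  0.0001,  0.0008,  0.0002]), 'joint_torque': array([  0.0011, -34.0644, -30.2793,   0.0718,   0.0305,  -0.0001]), 'tool_pos': array([0.2305, 0.4989, 0.2046]), 'ee_rot': array([-3.1414,  0.0017,  1.1381]), 'wrist_force': array([-1.0023,  0.3014,  0.7524]), 'wrist_torque': array([0.0552, 0.0181, 0.0008]), 'width': 0.09370266596436565}
```

Run:
```python
t=open('h.py').read()
t=t.replace("import numpy as np, cv2","import numpy as np, cv2\nfrom scipy.spatial.transform import Rotation as Ro").replace("s['rotation']@d","Ro.from_euler('xyz',s['rotation']).apply(d)").replace("s['rotation'].T@(np.array(p)-s['eye'])","Ro.from_euler('xyz',s['rotation']).inv().apply(np.array(p)-s['eye'])")
open('h.py','w').write(t)
```

```text
(no output)
```

View pics/top0.png

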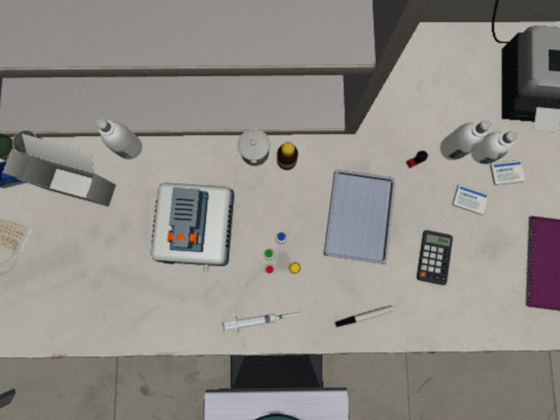

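View pics/side0.png

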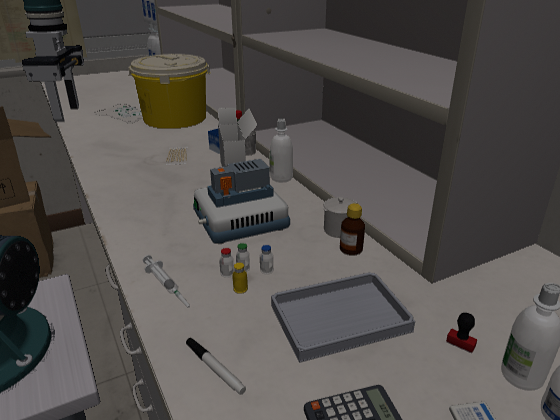

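View pics/wrist0.png

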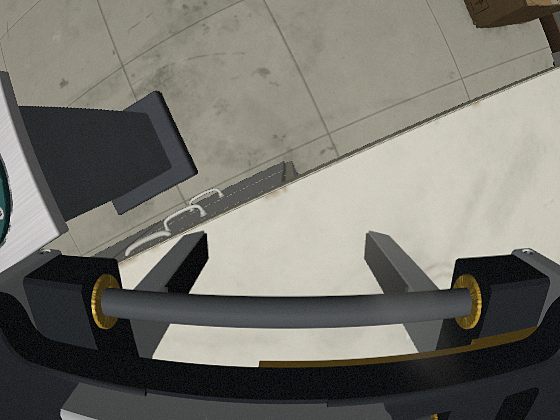

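Run:
```python
from h import *
np.set_printoptions(precision=4,suppress=True)
T=load('top0');S=load('side0')
c=T['color'];cv2.imwrite('pics/crop1.png',cv2.resize(c[160:300,130:410,::-1],None,fx=2.8,fy=2.8,interpolation=cv2.INTER_CUBIC))
cs=S['color'];cv2.imwrite('pics/crop2.png',cv2.resize(cs[140:380,180:430,::-1],None,fx=3,fy=2.5,interpolation=cv2.INTER_CUBIC))
def blobs(img,lo,hi,mn=8):
    h=cv2.cvtColor(img,cv2.COLOR_RGB2HSV);m=cv2.inRange(h,lo,hi);n,l,st,ce=cv2.connectedComponentsWithStats(m)
    return [(st[i].tolist(),ce[i].round(1).tolist()) for i in range(1,n) if st[i][4]>=mn]
for nm,im in (('T',c),('S',cs)):
    print(nm,'orange',blobs(im,(5,170,140),(16,255,255)))
    print(nm,'yellow',blobs(im,(20,150,100),(34,255,255)))
    print(nm,'red',blobs(im,(0,150,90),(4,255,255))+blobs(im,(174,150,90),(180,255,255)))
    print(nm,'green',blobs(im,(45,120,50),(75,255,255)))
    print(nm,'blue',blobs(im,(105,130,90),(125,255,255)))
```

```text
T orange [([168, 231, 6, 10, 38], [170.0, 235.9]), ([190, 233, 7, 10, 50], [193.0, 237.1]), ([177, 234, 8, 6, 38], [180.5, 236.9]), ([421, 273, 4, 3, 8], [422.5, 274.2])]
T yellow [([282, 143, 13, 12, 118], [287.8, 148.2]), ([289, 263, 11, 10, 88], [294.3, 267.5])]
T red [([266, 266, 7, 7, 23], [268.7, 269.0]), ([409, 160, 5, 5, 16], [411.1, 162.1]), ([267, 266, 6, 7, 14], [270.0, 269.3])]
T green [([266, 250, 6, 7, 36], [268.5, 253.2])]
T blue [([495, 163, 25, 4, 37], [506.5, 164.2]), ([1, 173, 11, 6, 37], [5.1, 175.7]), ([461, 187, 25, 10, 42], [473.1, 191.7]), ([278, 233, 7, 7, 41], [280.9, 236.1])]
S orange []
S yellow [([132, 74, 27, 6, 34], [144.0, 77.1]), ([170, 78, 12, 2, 16], [174.5, 78.2]), ([348, 204, 14, 7, 75], [354.5, 206.9]), ([234, 263, 10, 6, 46], [238.5, 265.3])]
S red [([236, 110, 5, 3, 10], [237.6, 111.3]), ([221, 248, 9, 6, 31], [225.4, 250.4])]
S green [([238, 244, 9, 5, 36], [241.8, 245.8])]
S blue [([480, 404, 14, 16, 65], [486.5, 411.6])]
```

View pics/crop1.png

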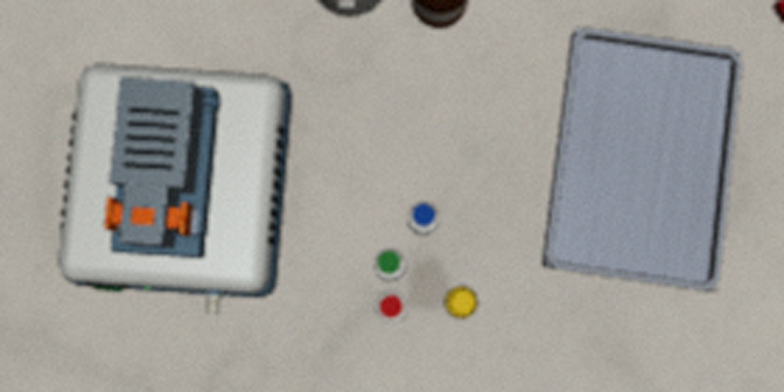

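View pics/crop2.png

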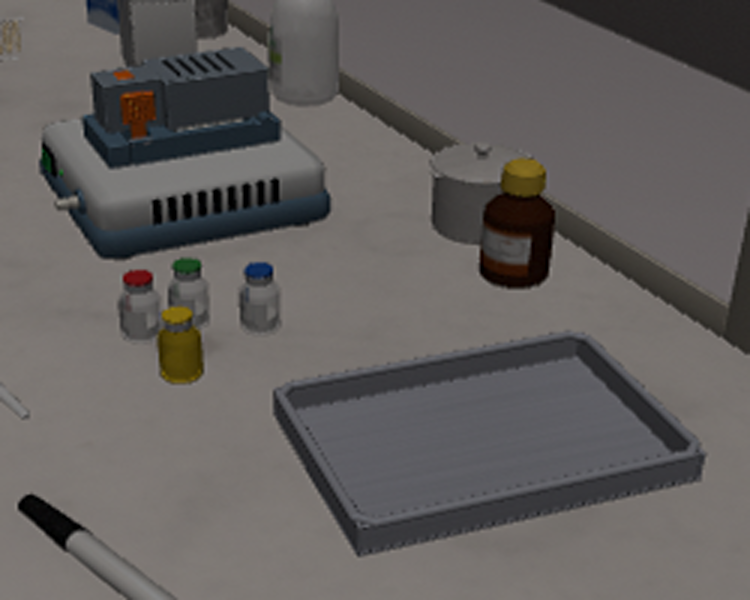

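Run:
```python
from h import *
np.set_printoptions(precision=4,suppress=True)
T=load('top0');S=load('side0');c=T['color']
print('patch',onz(T,180.5,236.9,.135),'tabs',onz(T,170,235.9,.13),onz(T,193,237.1,.13))
hsv=cv2.cvtColor(c,cv2.COLOR_RGB2HSV)
# tray: bluish gray
sub=np.zeros(c.shape[:2],np.uint8);m=cv2.inRange(hsv,(100,15,60),(130,90,255));m[:, :315]=0;m[:,405:]=0;m[:160]=0;m[275:]=0
m=cv2.morphologyEx(m,cv2.MORPH_CLOSE,np.ones((5,5)));cn=max(cv2.findContours(m,0,2)[0],key=cv2.contourArea);r=cv2.minAreaRect(cn);b=cv2.boxPoints(r)
P=np.array([onz(T,*p,.027)[:2] for p in b]);print('tray px',b.tolist(),'\n',P,P.mean(0),np.linalg.norm(np.diff(P,axis=0),axis=1),np.degrees(np.arctan2(*(P[1]-P[0])[::-1])))
# neb: combine white (bright) & bluegrey dark
m=cv2.inRange(hsv,(0,0,0),(180,255,255))*0
g=c.astype(int);w=((g[:,:,0]-g[:,:,2])<6)&((g.sum(2)>560)|(g.sum(2)<400));m[w]=255;m[:,:145]=0;m[:,245:]=0;m[:175]=0;m[275:]=0
m=cv2.morphologyEx(m,cv2.MORPH_OPEN,np.ones((5,5)));m=cv2.morphologyEx(m,cv2.MORPH_CLOSE,np.ones((7,7)));cn=max(cv2.findContours(m,0,2)[0],key=cv2.contourArea);r2=cv2.minAreaRect(cn);b2=cv2.boxPoints(r2)
P=np.array([onz(T,*p,.04)[:2] for p in b2]);print('neb px',b2.tolist(),'\n',P,P.mean(0),np.linalg.norm(np.diff(P,axis=0),axis=1),np.degrees(np.arctan2(*(P[1]-P[0])[::-1])))
o=c[:,:,::-1].copy();
for q in(b,b2): cv2.polylines(o,[q.astype(int)],True,(0,0,255),1)
cv2.imwrite('pics/crop3.png',cv2.resize(o[160:300,130:410],None,fx=2.8,fy=2.8))
cv2.imwrite('pics/crop4.png',cv2.resize(c[175:275,145:245,::-1],None,fx=6,fy=6,interpolation=cv2.INTER_CUBIC))
for n,u,v,z in(('v0',269.2,269.1,.054),('v1',280.9,236.1,.054),('v2',268.5,253.2,.054),('bottle',287.8,148.2,.105),('yel',294.3,267.5,.054)):print(n,onz(T,u,v,z))
```

```text
patch [0.4825 0.1866 0.135 ] tabs [0.4852 0.2089 0.13  ] [0.4822 0.1626 0.13  ]
tray px [[323.4372253417969, 255.38938903808594], [334.4494934082031, 169.49351501464844], [396.4559631347656, 177.4430694580078], [385.4436950683594, 263.33892822265625]] 
 [[ 0.4464 -0.1109]
 [ 0.6454 -0.1424]
 [ 0.6248 -0.2863]
 [ 0.4269 -0.2502]] [ 0.5359 -0.1974] [0.2014 0.1453 0.2011] -8.979491113724793
neb px [[160.9344482421875, 254.7213134765625], [167.1639404296875, 186.19671630859375], [234.3360595703125, 192.30328369140625], [228.1065673828125, 260.827880859375]] 
 [[0.4516 0.2517]
 [0.6069 0.2426]
 [0.5911 0.0895]
 [0.4364 0.1025]] [0.5215 0.1716] [0.1556 0.1539 0.1552] -3.358775322287674
v0 [0.4171 0.0113 0.054 ]
v1 [ 0.4888 -0.0151  0.054 ]
v2 [0.4516 0.0125 0.054 ]
bottle [ 0.6734 -0.0318  0.105 ]
yel [ 0.4199 -0.0435  0.054 ]
```

View pics/crop3.png

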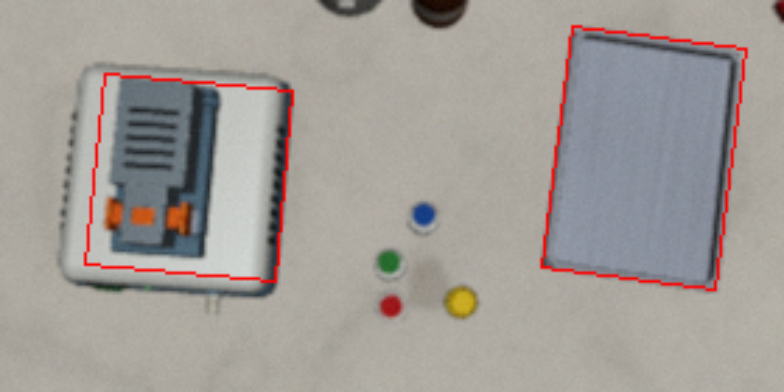

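View pics/crop4.png

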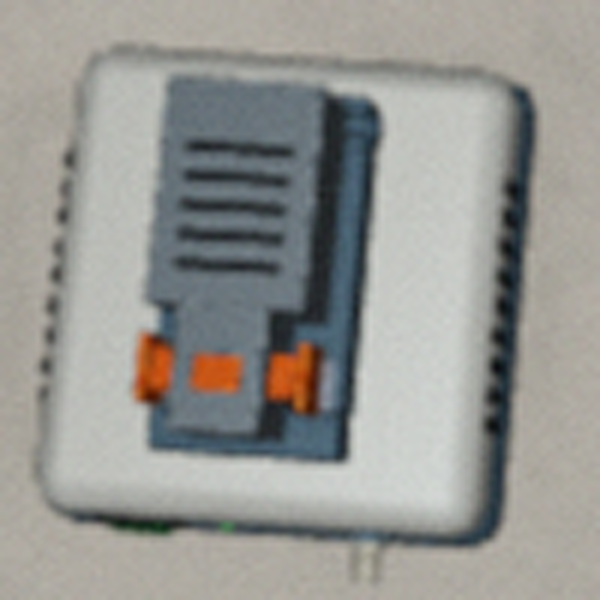

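Run:
```python
from h import *
np.set_printoptions(precision=4,suppress=True)
T=load('top0')
f=lambda u,v,z:onz(T,145+u/6-.4,175+v/6-.4,z)[:2]
def L(n,a,b,z):
    A=f(*a,z);B=f(*b,z);d=A-B;print(n,A,B,np.linalg.norm(d),'ang',np.degrees(np.arctan2(d[1],d[0])))
L('roofL',(168,78),(150,303),.135)
L('roofR',(325,88),(305,312),.135)
L('roofrear',(168,78),(325,88),.135)
L('slat',(188,145),(295,153),.135);L('slat5',(178,262),(278,269),.135)
L('noseL',(180,300),(166,430),.135);L('noseR',(270,308),(260,437),.135)
L('hous R',(378,120),(347,460),.088);L('hous front',(148,445),(347,460),.088)
L('case rear',(115,48),(500,82),.06);L('case front',(70,515),(480,545),.03);L('base rear-right',(535,110),(497,530),.02)
L('case left',(80,110),(38,460),.05)
```

```text
roofL [0.5832 0.2052] [0.5064 0.209 ] 0.07689594133259717 ang -2.868524363842755
roofR [0.5792 0.1519] [0.5028 0.1572] 0.07656060702570526 ang -3.9564993041444025
roofrear [0.5832 0.2052] [0.5792 0.1519] 0.05345899670966587 ang 85.67057147092741
slat [0.56   0.1978] [0.5569 0.1616] 0.0363222308526574 ang 85.0380537157624
slat5 [0.5202 0.2001] [0.5174 0.1665] 0.03367681424837309 ang 85.32683013636793
noseL [0.5073 0.199 ] [0.464  0.2025] 0.043523948693026705 ang -4.545846486284402
noseR [0.5043 0.1689] [0.4613 0.1713] 0.04309944505688099 ang -3.1612610701903305
hous R [0.5771 0.1419] [0.4557 0.1509] 0.12169216978779919 ang -4.263447041878307
hous front [0.4618 0.2208] [0.4557 0.1509] 0.07015821810635052 ang 85.04419220680374
case rear [0.6108 0.2449] [0.5964 0.1017] 0.1439354311460666 ang 84.24175269413017
case front [0.4394 0.2646] [0.4265 0.1115] 0.15365476437111933 ang 85.17843857460045
base rear-right [0.5936 0.0929] [0.4322 0.1064] 0.16194018730571935 ang -4.785699243263838
case left [0.5895 0.2601] [0.459 0.271] 0.1309612533007886 ang -4.800985130174846
```

Run:
```python
from h import *
np.set_printoptions(precision=4,suppress=True)
T=load('top0');S=load('side0')
yaw=-0.079;R=np.array([[np.cos(yaw),-np.sin(yaw)],[np.sin(yaw),np.cos(yaw)]])
n=np.array([.4835,.186]);O=n-R@[-.037,0];print('neb origin',O,'hinge',O+R@[.056,0],'bay',O+R@[.018,0])
pts=[(-.037,-.029,.130),(-.037,-.029,.104),(-.049,-.029,.117),(-.025,-.029,.117),(-.037,0,.135),(-.058,-.0155,.135),(-.058,.0155,.135),(.056,-.027,.135),(-.09,-.085,0),(.09,-.085,0),(-.09,.085,0.066)]
for nm,s in(('top',T),('side',S)):
    o=cv2.resize(s['color'][:,:,::-1],None,fx=4,fy=4,interpolation=cv2.INTER_CUBIC)
    for p in pts:
        w=np.r_[O+R@p[:2],p[2]];u=np.array(proj(s,w));cv2.circle(o,tuple(int(x) for x in u*4+2),3,(0,255,0),-1)
    u=(np.array(proj(s,np.r_[O,.08]))*4).astype(int);cv2.imwrite(f'pics/ov_{nm}.png',o[u[1]-240:u[1]+200,u[0]-250:u[0]+250])
```

```text
neb origin [0.5204 0.1831] hinge [0.5762 0.1787] bay [0.5383 0.1817]
```

View pics/ov_top.png

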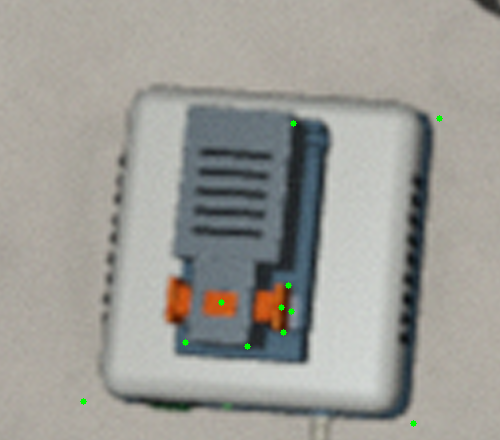

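View pics/ov_side.png

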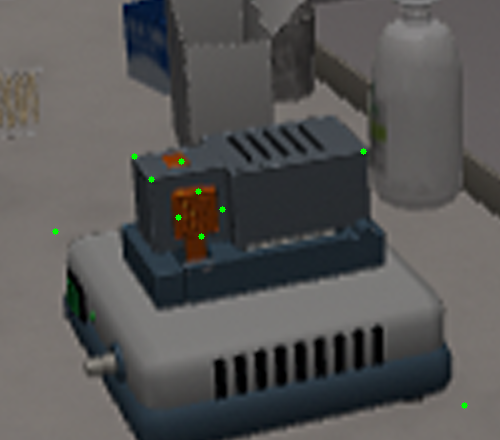

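Run:
```python
from h import *
np.set_printoptions(precision=4,suppress=True)
T=load('top0');S=load('side0')
def tri(a,b):
    d1=ray(T,*a);d2=ray(S,*b);A=np.stack([d1,-d2],1);t=np.linalg.lstsq(A,S['eye']-T['eye'],rcond=None)[0];p=T['eye']+d1*t[0];q=S['eye']+d2*t[1];return (p+q)/2,np.linalg.norm(p-q)
for a,b in(((347,133),(432,276)),((375,68),(452,95)),((287.8,148.2),(354.5,206.9)),((180.5,236.9),(229,178))):print(tri(a,b))
cv2.imwrite('pics/c5.png',cv2.resize(S['color'][0:300,220:500,::-1],None,fx=2,fy=2))
# moves to preapproach
from scipy.spatial.transform import Rotation as Ro
o=robot.get_obs();R=Ro.from_euler('xyz',o['ee_rot']);print(R.inv().apply(np.array([.483,.1865,.204])-o['tool_pos'])*1000, 1.492-o['ee_rot'][2])
```

```text
(array([ 0.7476, -0.1828,  0.0024]), np.float64(0.011117638696076109))
(array([ 0.7341, -0.1683,  0.3452]), np.float64(0.013340577659229703))
(array([ 0.6744, -0.0317,  0.1004]), np.float64(0.0009687110882216714))
(array([0.4912, 0.1893, 0.1126]), np.float64(0.014628642853940681))
[-177.7212  360.2809    0.8047] 0.35394738591206387
```

View pics/c5.png

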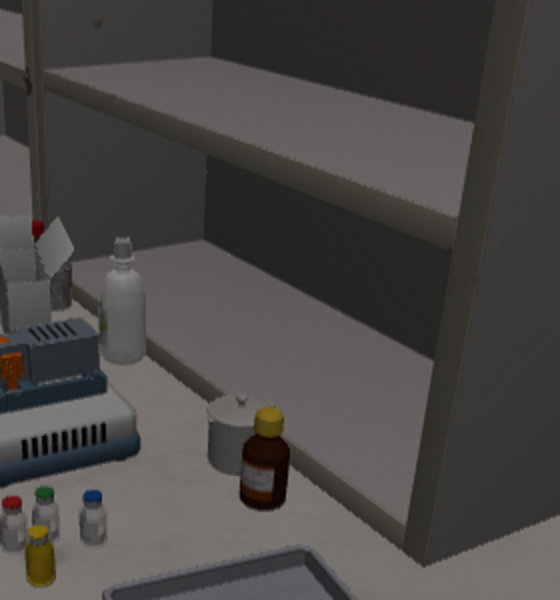

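```bash
python3 -m handwheel '{"delta_pos": [[-25.4,51.5,0],[-25.4,51.5,0],[-25.4,51.5,0],[-25.4,51.5,0],[-25.4,51.5,0],[-25.4,51.5,0],[-25.4,51.5,0],[0,0,0]], "rotation": [[0,0,0],[0,0,0],[0,0,0],[0,0,0],[0,0,0],[0,0,0],[0,0,0],[0,0,-0.177]], "claw": [-1,-1,-1,-1,-1,-1,-1,-1]}'
python3 -m handwheel '{"delta_pos": [[0,0,0],[0,0,0],[0,0,0],[0,0,0],[0,0,0],[0,0,0],[0,0,0],[0,0,0]], "rotation": [[0,0,-0.177],[0,0,0],[0,0,0],[0,0,0],[0,0,0],[0,0,0],[0,0,0],[0,0,0]], "claw": [-1,-1,-1,-1,-1,-1,-1,-1]}'
python3 - <<'E'
from h import *
np.set_printoptions(precision=4,suppress=True)
print(robot.get_obs()); snap('wrist','w1.png');snap('side','s1.png')
E
```

```text
time: 1.15
tool_pos: [0.4852, 0.1832, 0.2046]
ee_rot: [-3.141, 0.001, 1.314]
wrist_force: [-0.8, 0.4, 0.0]
width: 0.0939
time: 2.15
tool_pos: [0.4834, 0.1867, 0.2055]
ee_rot: [3.142, -0.0, 1.492]
wrist_force: [-0.2, -0.1, -0.6]
width: 0.0943
{'time': 2.15, 'joint_positions': array([ 0.2591,  0.0161,  1.4451,  0.    ,  1.6803, -1.2328]), 'qvel': array([-0.0006, -0.0003, -0.0015,  0.0013,  0.0015,  0.0004]), 'joint_torque': array([  0.0113, -30.9   , -30.1991,   0.0101,   0.0758,   0.0009]), 'tool_pos': array([0.4834, 0.1867, 0.2055]), 'ee_rot': array([ 3.1415, -0.0001,  1.4919]), 'wrist_force': array([-0.193 , -0.1208, -0.5851]), 'wrist_torque': array([ 0.0185,  0.0054, -0.0225]), 'width': 0.0942693302258034}
```

View pics/w1.png

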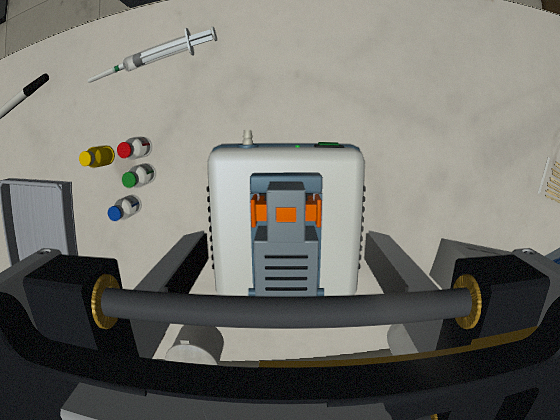

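View pics/s1.png

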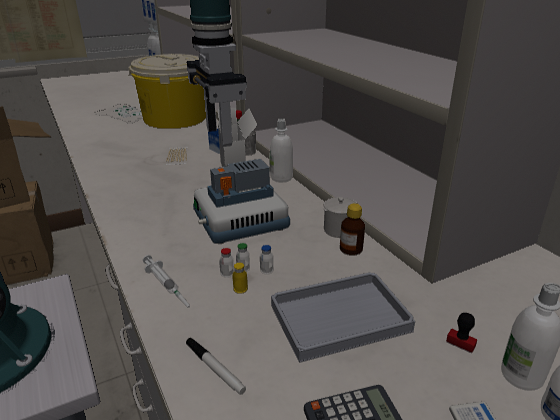

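```bash
cat >> h.py <<'E'
def wray(s,u,v):
    K=s['intrinsics'];x=(u-K[0,2])/K[0,0];y=(v-K[1,2])/K[1,1];r=np.hypot(x,y)+1e-12
    return Ro.from_euler('xyz',s['rotation']).apply([np.sin(r)*x/r,np.sin(r)*y/r,np.cos(r)])
def wonz(s,u,v,z):
    d=wray(s,u,v);e=s['eye'];return e+d*(z-e[2])/d[2]
E
python3 - <<'E'
from h import *
np.set_printoptions(precision=4,suppress=True)
s=load('w1');print(s['eye'],s['rotation'])
for n,u,v,z in(('patch',286,214,.135),('noseL',267,182,.135),('noseR',306,182,.135),('tabR',252,210,.125),('tabL',321,210,.125),('noserearL',267,226,.135)):print(n,wonz(s,u,v,z))
E
```

```text
[0.4166 0.1924 0.3851] [ 2.9068 -0.0009  1.4924]
patch [0.4825 0.1874 0.135 ]
noseL [0.4556 0.1747 0.135 ]
noseR [0.458 0.205 0.135]
tabR [0.4795 0.1595 0.125 ]
tabL [0.484  0.2164 0.125 ]
noserearL [0.4913 0.1714 0.135 ]
```

```bash
python3 -m handwheel '{"delta_pos": [[1,0,30],[0,0,30],[0,0,25],[0,0,15],[0,0,7],[0,0,0],[0,0,0],[0,0,0]], "rotation": [[0,0,0],[0,0,0],[0,0,0],[0,0,0],[0,0,0],[0,0,0],[0,0,0],[0,0,0]], "claw": [-1,-1,-1,-1,-1,-1,-1,-1]}'
python3 - <<'E'
from h import *
snap('wrist','w2.png');s=snap('side','s2.png');cv2.imwrite('pics/s2c.png',cv2.resize(s['color'][90:240,150:330,::-1],None,fx=3.5,fy=3.5))
E
```

```text
time: 3.25
tool_pos: [0.4841, 0.1879, 0.0995]
ee_rot: [3.14, -0.001, 1.492]
wrist_force: [-0.1, -0.1, 0.1]
width: 0.0941
```

View pics/s2c.png

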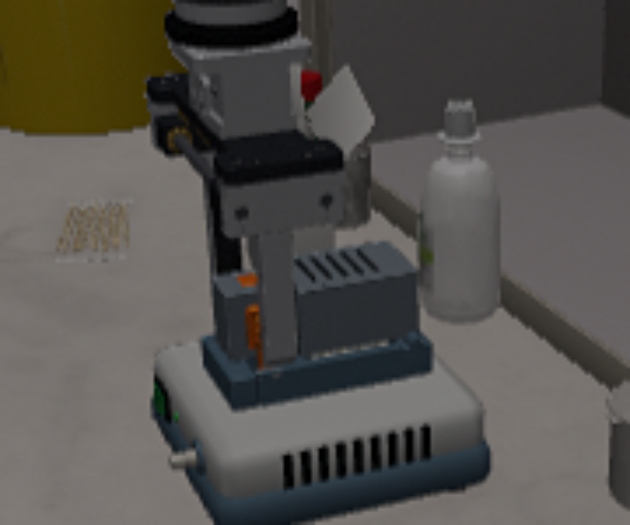

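View pics/w2.png

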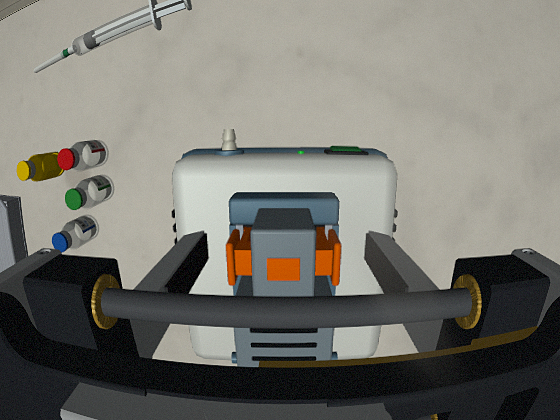

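```bash
python3 -m handwheel '{"delta_pos": [[0,-1,0],[0,0,0],[0,0,0],[0,0,0],[0,0,0],[0,0,0],[0,0,0],[0,0,0]], "rotation": [[0,0,0],[0,0,0],[0,0,0],[0,0,0],[0,0,0],[0,0,0],[0,0,0],[0,0,0]], "claw": [1,1,1,1,1,1,1,1]}'
python3 - <<'E'
from h import *
print(robot.get_obs());snap('wrist','w3.png')
E
```

```text
time: 4.35
tool_pos: [0.4824, 0.1867, 0.0988]
ee_rot: [-3.142, 0.002, 1.492]
wrist_force: [-1.5, -5.3, 3.8]
width: 0.0389
{'time': 4.35, 'joint_positions': array([ 0.26094915,  0.06146877,  1.61181182, -0.0019603 ,  1.46901026,
       -1.23040031]), 'qvel': array([ 0.00059741, -0.0005752 , -0.00035841,  0.00042193, -0.00078547,
        0.00037315]), 'joint_torque': array([ 2.09939495e+00, -2.99094415e+01, -2.86985797e+01,  1.49694353e+00,
       -9.41540077e-01, -1.16891446e-03]), 'tool_pos': array([0.48237819, 0.18668892, 0.09881412]), 'ee_rot': array([-3.14158538e+00,  2.07128808e-03,  1.49154933e+00]), 'wrist_force': array([-1.53881099, -5.33961457,  3.77530626]), 'wrist_torque': array([-0.92227309,  0.34944115, -0.00143095]), 'width': 0.03887748473321278}
```

View pics/w3.png

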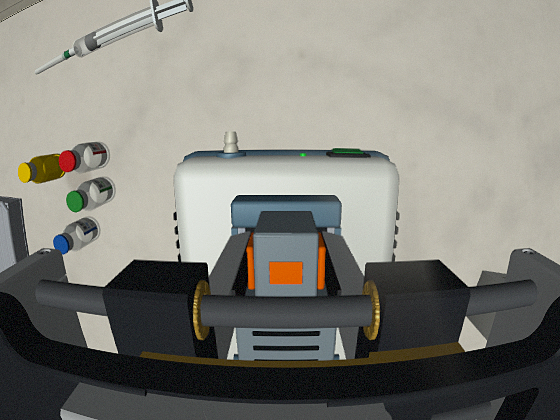

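```bash
python3 - <<'E'
import numpy as np
t=np.r_[np.arange(0,.36,.05),np.arange(.35+.1,2.0,.1)]
a=.292+t;p=97.1*np.stack([-np.cos(a),-np.sin(a)],1)
for i in range(1,len(t)): print(round(t[i],2),(p[i]-p[i-1]).round(1))
E
python3 -m handwheel '{"delta_pos": [[0,1.6,-4.6],[0,1.7,-4.5],[0,2,-4.4],[0,2.2,-4.3],[0,2.4,-4.2],[0,2.6,-4.1],[0,2.8,-4],[0,0,0]], "rotation": [[0,0,0],[0,0,0],[0,0,0],[0,0,0],[0,0,0],[0,0,0],[0,0,0],[0,0,0]], "claw": [1,1,1,1,1,1,1,1]}'
python3 - <<'E'
from h import *
print(robot.get_obs());s=snap('side','s4.png');cv2.imwrite('pics/s4c.png',cv2.resize(s['color'][90:240,150:330,::-1],None,fx=3.5,fy=3.5))
E
```

```text
0.05 [ 1.5 -4.6]
0.1 [ 1.7 -4.5]
0.15 [ 2.  -4.4]
0.2 [ 2.2 -4.3]
0.25 [ 2.4 -4.2]
0.3 [ 2.6 -4.1]
0.35 [ 2.8 -4. ]
0.45 [ 6.2 -7.5]
0.55 [ 6.9 -6.8]
0.65 [ 7.6 -6.1]
0.75 [ 8.1 -5.3]
0.85 [ 8.6 -4.5]
0.95 [ 9.  -3.6]
1.05 [ 9.3 -2.7]
1.15 [ 9.6 -1.7]
1.25 [ 9.7 -0.8]
1.35 [9.7 0.2]
1.45 [9.6 1.2]
1.55 [9.5 2.1]
1.65 [9.2 3.1]
1.75 [8.9 4. ]
1.85 [8.4 4.8]
1.95 [7.9 5.6]
time: 5.4
tool_pos: [0.4954, 0.1857, 0.1276]
ee_rot: [-3.135, 0.003, 1.492]
wrist_force: [-4.4, -5.1, -0.9]
width: 0.039
{'time': 5.4, 'joint_positions': array([ 2.51674489e-01,  7.46643971e-02,  1.53926354e+00, -3.32196453e-04,
        1.53461531e+00, -1.24014067e+00]), 'qvel': array([ 0.0015091 , -0.00054418,  0.00417317, -0.00264029, -0.00488671,
        0.00119515]), 'joint_torque': array([ 1.71132110e+00, -3.30348229e+01, -3.27103686e+01,  1.26269963e+00,
       -2.23809108e+00,  7.76070548e-03]), 'tool_pos': array([0.49541111, 0.18570414, 0.12756569]), 'ee_rot': array([-3.13512631e+00,  2.57049830e-03,  1.49183664e+00]), 'wrist_force': array([-4.44400967, -5.07051489, -0.85176986]), 'wrist_torque': array([-0.94731312,  1.24889889,  0.07431652]), 'width': 0.03903421575021821}
```

View pics/s4c.png

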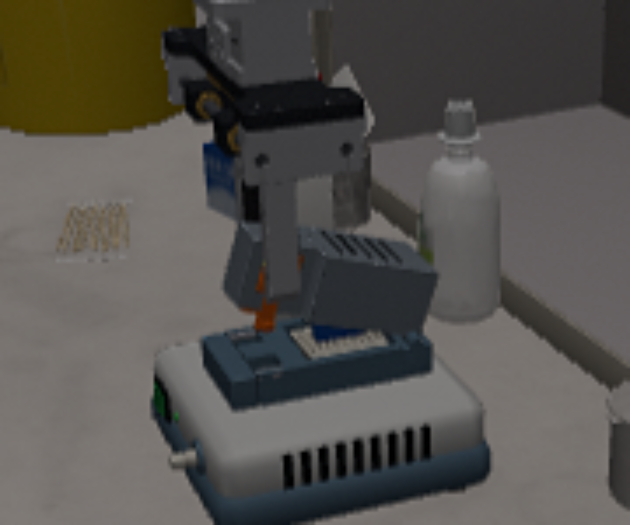

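```bash
python3 -m handwheel '{"delta_pos": [[0,6.2,-7.5],[0,6.9,-6.8],[0,7.6,-6.1],[0,8.1,-5.3],[0,8.6,-4.5],[0,9,-3.6],[0,9.3,-2.7],[0,0,0]], "rotation": [[0,0,0],[0,0,0],[0,0,0],[0,0,0],[0,0,0],[0,0,0],[0,0,0],[0,0,0]], "claw": [1,1,1,1,1,1,1,1]}'
python3 - <<'E'
from h import *
print(robot.get_obs());s=snap('side','s5.png');cv2.imwrite('pics/s5c.png',cv2.resize(s['color'][90:240,150:330,::-1],None,fx=3.5,fy=3.5))
E
```

```text
time: 6.45
tool_pos: [0.5532, 0.1812, 0.1662]
ee_rot: [-3.141, 0.002, 1.491]
wrist_force: [-2.4, -6.3, 4.0]
width: 0.0389
{'time': 6.45, 'joint_positions': array([ 2.19934854e-01,  1.70087686e-01,  1.35598164e+00, -1.30649100e-03,
        1.61665626e+00, -1.27136660e+00]), 'qvel': array([ 0.00151422, -0.00729514,  0.00868464, -0.00155423, -0.00961309,
        0.00059845]), 'joint_torque': array([  2.5730022 , -34.85220551, -30.145787  ,   1.64163485,
        -1.60393126,   0.03768758]), 'tool_pos': array([0.55320177, 0.18119696, 0.16623423]), 'ee_rot': array([-3.14089516e+00,  1.58128702e-03,  1.49124285e+00]), 'wrist_force': array([-2.37253388, -6.25004519,  3.95471423]), 'wrist_torque': array([-1.04395359,  0.79476182,  0.1114688 ]), 'width': 0.0389424054856598}
```

View pics/s5c.png

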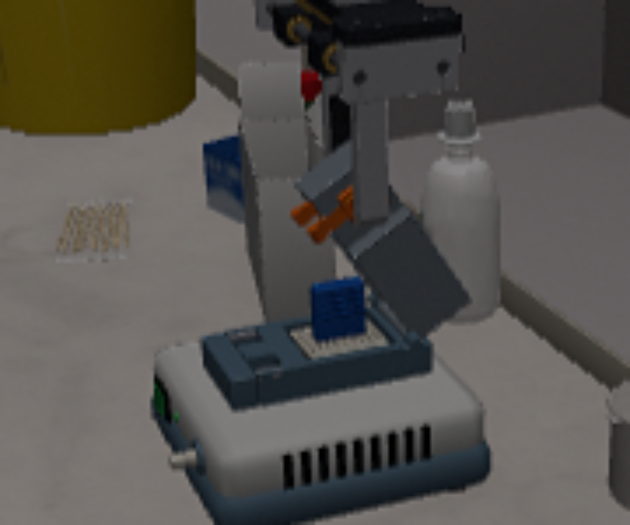

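```bash
python3 -m handwheel '{"delta_pos": [[0,9.6,-1.7],[0,9.7,-0.8],[0,9.7,0.2],[0,9.6,1.2],[0,9.5,2.1],[0,9.2,3.1],[0,8.9,4],[0,6,3.5]], "rotation": [[0,0,0],[0,0,0],[0,0,0],[0,0,0],[0,0,0],[0,0,0],[0,0,0],[0,0,0]], "claw": [1,1,1,1,1,1,1,1]}'
python3 - <<'E'
from h import *
print(robot.get_obs());s=snap('side','s6.png');cv2.imwrite('pics/s6c.png',cv2.resize(s['color'][90:240,150:330,::-1],None,fx=3.5,fy=3.5))
E
```

```text
time: 7.5
tool_pos: [0.6272, 0.1754, 0.1562]
ee_rot: [3.137, 0.0, 1.491]
wrist_force: [-0.6, -5.2, 6.9]
width: 0.0383
{'time': 7.5, 'joint_positions': array([ 0.18665054,  0.32267122,  1.19018276, -0.00179561,  1.62406198,
       -1.30433477]), 'qvel': array([-0.01892045,  0.10644361, -0.08318232, -0.00025799, -0.02939191,
       -0.01951079]), 'joint_torque': array([  3.50827686, -40.10239363, -27.47508824,   1.76703628,
        -0.71934862,   0.06437612]), 'tool_pos': array([0.6271554 , 0.17539811, 0.15620968]), 'ee_rot': array([3.13660889e+00, 4.97851094e-04, 1.49088428e+00]), 'wrist_force': array([-0.58047072, -5.23519775,  6.9304553 ]), 'wrist_torque': array([-1.03578647,  0.35185791,  0.08069055]), 'width': 0.03827566884830783}
```

View pics/s6c.png

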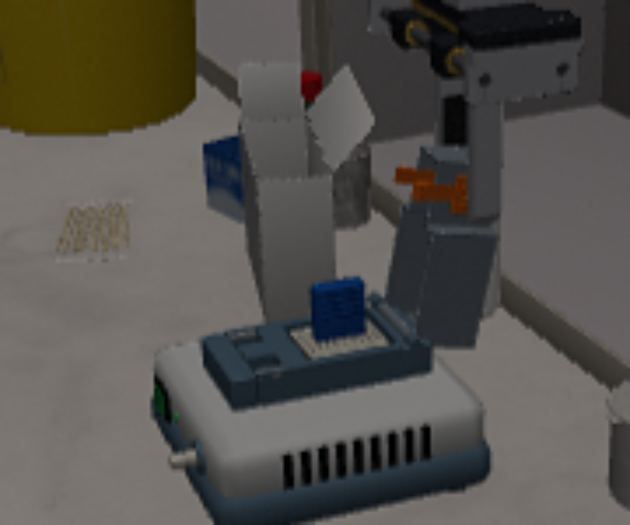

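```bash
python3 -m handwheel '{"delta_pos": [[0,4,2.5],[0,4,2.5],[0,4,2.7],[0,3,2],[0,0,0],[0,0,0],[0,0,0],[0,0,0]], "rotation": [[0,0,0],[0,0,0],[0,0,0],[0,0,0],[0,0,0],[0,0,0],[0,0,0],[0,0,0]], "claw": [1,1,1,1,1,1,1,1]}'
python3 - <<'E'
from h import *
print(robot.get_obs());s=snap('side','s7.png');cv2.imwrite('pics/s7c.png',cv2.resize(s['color'][90:240,150:330,::-1],None,fx=3.5,fy=3.5))
s=snap('top','t7.png');cv2.imwrite('pics/t7c.png',cv2.resize(s['color'][140:280,120:300,::-1],None,fx=3.5,fy=3.5))
E
```

```text
time: 8.55
tool_pos: [0.6391, 0.1745, 0.1483]
ee_rot: [3.142, 0.001, 1.492]
wrist_force: [-8.8, -7.0, 12.9]
width: 0.0382
{'time': 8.55, 'joint_positions': array([ 1.81486364e-01,  3.54524767e-01,  1.16462276e+00, -7.98177068e-04,
        1.62264247e+00, -1.31019681e+00]), 'qvel': array([ 0.00089311,  0.00181913, -0.00036415, -0.00107666,  0.00107997,
        0.00250954]), 'joint_torque': array([ 2.23956585e+00, -3.64857244e+01, -2.78567934e+01,  1.41007360e+00,
       -3.44754115e+00,  3.50052794e-02]), 'tool_pos': array([0.63912397, 0.17454371, 0.14827939]), 'ee_rot': array([3.14157794e+00, 8.21042828e-04, 1.49164188e+00]), 'wrist_force': array([-8.81444707, -7.02545887, 12.92438929]), 'wrist_torque': array([-1.0542582 ,  1.80107355,  0.04648239]), 'width': 0.03818860716383541}
```

View pics/s7c.png

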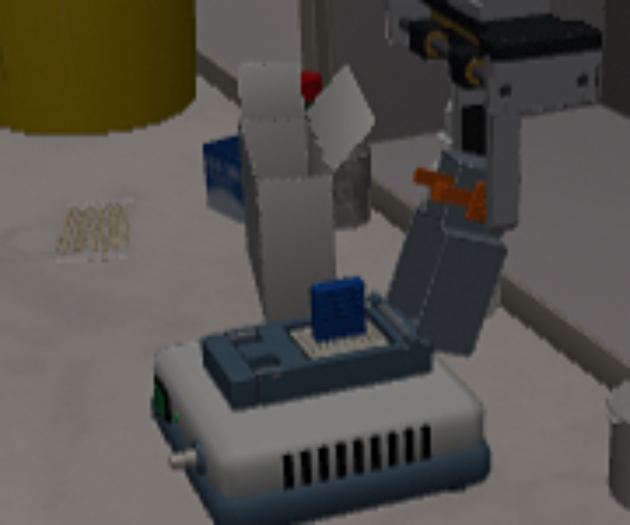

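View pics/t7c.png

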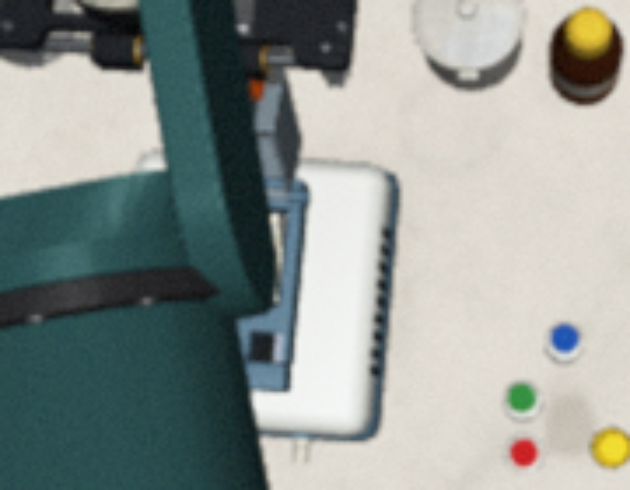

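```bash
python3 -m handwheel '{"delta_pos": [[0,0,0],[0,0,0],[0,0,0],[0,0,0],[0,0,0],[0,0,-10],[0,0,-20],[0,0,-20]], "rotation": [[0,0,0],[0,0,0],[0,0,0],[0,0,0],[0,0,0],[0,0,0],[0,0,0],[0,0,0]], "claw": [-1,-1,-1,-1,-1,-1,-1,-1]}'
python3 -m handwheel '{"delta_pos": [[0,-20,-20],[0,-33,0],[0,-33,0],[0,-15,0],[0,0,0],[0,0,0],[0,0,0],[0,0,0]], "rotation": [[0,0,0],[0,0,0],[0,0,0],[0,0,0],[0,0,0],[0,0,0],[0,0,0],[0,0,0]], "claw": [-1,-1,-1,-1,-1,-1,-1,-1]}'
python3 - <<'E'
from h import *
print(robot.get_obs());s=snap('side','s8.png');cv2.imwrite('pics/s8c.png',cv2.resize(s['color'][90:240,150:330,::-1],None,fx=3.5,fy=3.5))
snap('wrist','w8.png')
E
```

```text
time: 9.65
tool_pos: [0.6403, 0.1755, 0.1949]
ee_rot: [3.141, -0.001, 1.492]
wrist_force: [-1.0, 0.4, -0.5]
width: 0.0938
time: 10.65
tool_pos: [0.54, 0.1831, 0.2133]
ee_rot: [-3.141, 0.0, 1.492]
wrist_force: [0.8, 0.7, -0.8]
width: 0.0939
{'time': 10.65, 'joint_positions': array([ 2.27488365e-01,  1.31439435e-01,  1.30677227e+00,  3.60263469e-05,
        1.70390494e+00, -1.26407926e+00]), 'qvel': array([ 0.00256075, -0.00463249,  0.0029197 , -0.00030642, -0.00141987,
        0.00057651]), 'joint_torque': array([ 9.45435982e-03, -3.59400558e+01, -3.02921391e+01,  7.43161188e-03,
        7.79128633e-02, -3.45962235e-04]), 'tool_pos': array([0.54000236, 0.18311782, 0.21334771]), 'ee_rot': array([-3.14108233e+00,  1.24166313e-04,  1.49157243e+00]), 'wrist_force': array([ 0.7774361 ,  0.6603112 , -0.78492388]), 'wrist_torque': array([ 0.05834727, -0.02010003,  0.01118656]), 'width': 0.09387079484377424}
```

View pics/s8c.png

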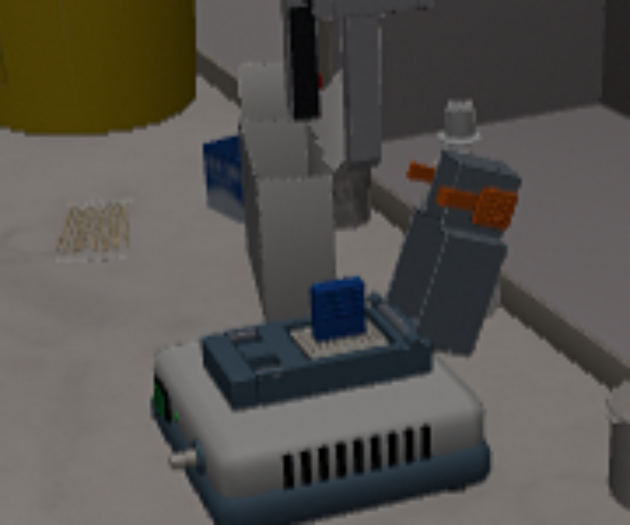

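View pics/w8.png

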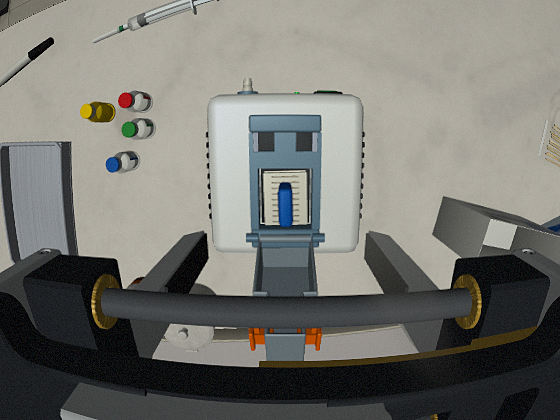

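Run:
```python
from h import *
np.set_printoptions(precision=4,suppress=True)
s=load('w8');c=s['color'];cv2.imwrite('pics/w8c.png',cv2.resize(c[150:260,230:340,::-1],None,fx=5.4,fy=5.4,interpolation=cv2.INTER_CUBIC))
h=cv2.cvtColor(c,cv2.COLOR_RGB2HSV);m=cv2.inRange(h,(105,150,60),(122,255,255));m[:,:250]=0;m[:,320:]=0;m[:150]=0;m[260:]=0
x,y,w,hh=cv2.boundingRect(m);print(x,y,w,hh);print(wonz(s,x+w/2,y,.124),wonz(s,x+w/2,y+hh,.124),wonz(s,x+w/2,y+hh,.088),wonz(s,x,y+5,.124),wonz(s,x+w,y+5,.124))
print('frame',[wonz(s,u,v,.086) for u,v in((262,170),(311,170),(262,226),(311,226))])
```

```text
278 183 15 44
[0.5171 0.1852 0.124 ] [0.5555 0.1821 0.124 ] [0.5665 0.1812 0.088 ] [0.5209 0.1786 0.124 ] [0.5219 0.1911 0.124 ]
frame [array([0.509 , 0.1634, 0.086 ]), array([0.5127, 0.2098, 0.086 ]), array([0.5643, 0.1581, 0.086 ]), array([0.5681, 0.2064, 0.086 ])]
```

View pics/w8c.png

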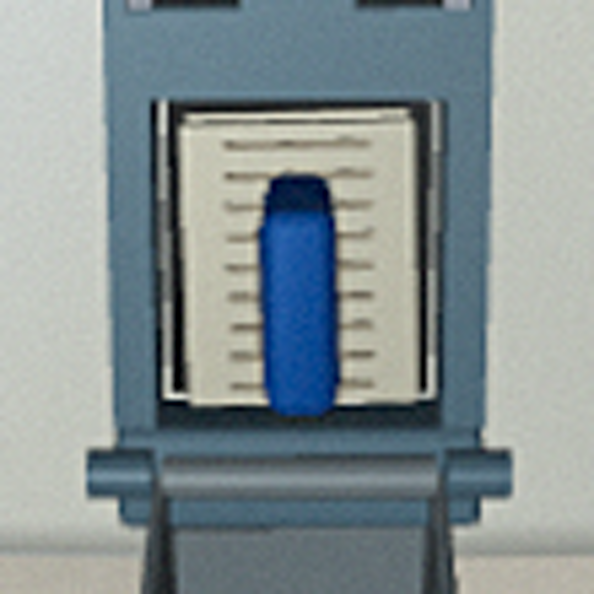

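```bash
python3 -m handwheel '{"delta_pos": [[0,-1,40],[0,0,40],[0,0,25],[0,0,10],[0,0,4],[0,0,0],[0,0,0],[0,0,0]], "rotation": [[0,0,0],[0,0,0],[0,0,0],[0,0,0],[0,0,0],[0,0,0],[0,0,0],[0,0,0]], "claw": [-1,-1,-1,-1,-1,-0.5,0.2,1]}'
python3 -m handwheel '{"delta_pos": [[0,0,0],[0,0,0],[0,0,0],[0,0,0],[0,0,0],[0,0,0],[0,0,0],[0,0,0]], "rotation": [[0,0,0],[0,0,0],[0,0,0],[0,0,0],[0,0,0],[0,0,0],[0,0,0],[0,0,0]], "claw": [1,1,1,1,1,1,1,1]}'
python3 - <<'E'
from h import *
print(robot.get_obs());s=snap('side','s9.png');cv2.imwrite('pics/s9c.png',cv2.resize(s['color'][90:240,150:330,::-1],None,fx=3.5,fy=3.5))
E
```

```text
time: 11.75
tool_pos: [0.539, 0.1835, 0.0958]
ee_rot: [3.14, -0.001, 1.492]
wrist_force: [-0.7, -0.8, 0.4]
width: 0.0674
time: 12.75
tool_pos: [0.5385, 0.1834, 0.0947]
ee_rot: [-3.142, -0.0, 1.492]
wrist_force: [-0.3, -0.0, -0.9]
width: 0.0117
{'time': 12.75, 'joint_positions': array([ 2.28476524e-01,  1.75767335e-01,  1.49340723e+00,  1.07360290e-04,
        1.47244773e+00, -1.26350027e+00]), 'qvel': array([-0.00088009, -0.00151208,  0.00159504, -0.00114194, -0.00011621,
        0.00145008]), 'joint_torque': array([-4.45365768e-04, -3.67233217e+01, -2.91782838e+01,  6.80255616e-03,
        7.65352487e-02, -2.07288845e-04]), 'tool_pos': array([0.53845923, 0.18336025, 0.09474384]), 'ee_rot': array([-3.14153208e+00, -9.28699625e-05,  1.49196625e+00]), 'wrist_force': array([-0.27752381, -0.02371924, -0.89652266]), 'wrist_torque': array([ 0.06917283,  0.02074535, -0.05027431]), 'width': 0.0117240156540255}
```

View pics/s9c.png

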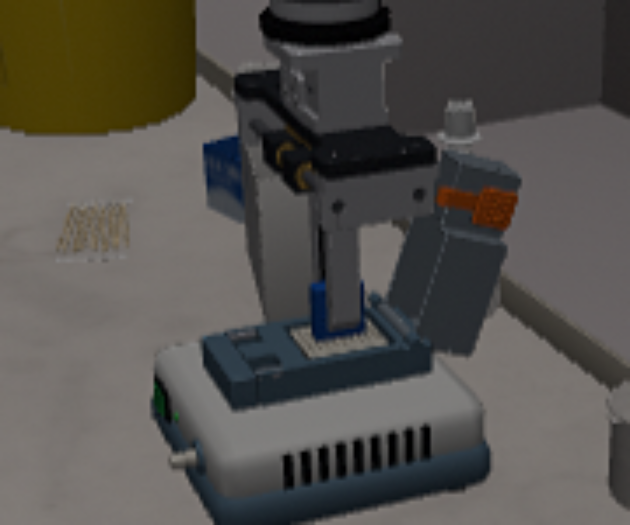

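```bash
python3 -m handwheel '{"delta_pos": [[0,0,-5],[0,0,-10],[0,0,-15],[0,0,-25],[0,0,-25],[0,0,-25],[0,0,-15],[0,0,0]], "rotation": [[0,0,0],[0,0,0],[0,0,0],[0,0,0],[0,0,0],[0,0,0],[0,0,0],[0,0,0]], "claw": [1,1,1,1,1,1,1,1]}'
python3 - <<'E'
from h import *
o=robot.get_obs();print(o);s=snap('side','s10.png')
R=Ro.from_euler('xyz',o['ee_rot']);print(R.inv().apply(np.array([.536,-.197,o['tool_pos'][2]])-o['tool_pos'])*1000)
E
```

```text
time: 13.8
tool_pos: [0.5393, 0.1835, 0.2168]
ee_rot: [3.138, -0.001, 1.492]
wrist_force: [0.7, 0.3, -0.5]
width: 0.0118
{'time': 13.8, 'joint_positions': array([ 2.28445035e-01,  1.26411869e-01,  1.30559355e+00,  8.03051667e-05,
        1.70591710e+00, -1.26353980e+00]), 'qvel': array([-0.00077715,  0.02009352,  0.05064009, -0.00051519, -0.01119326,
       -0.00072599]), 'joint_torque': array([ 1.52314678e-03, -3.64350665e+01, -3.10244393e+01,  6.55845375e-03,
        1.29756499e-01, -1.97880677e-04]), 'tool_pos': array([0.53926981, 0.1835206 , 0.21679817]), 'ee_rot': array([ 3.13811846e+00, -1.18581890e-03,  1.49199786e+00]), 'wrist_force': array([ 0.70328152,  0.34838376, -0.49328063]), 'wrist_torque': array([ 0.05875055, -0.02402964, -0.04268958]), 'width': 0.011839890186873385}
[-3.79596972e+02  2.66951597e+01 -3.57391556e-01]
```

View pics/s10.png

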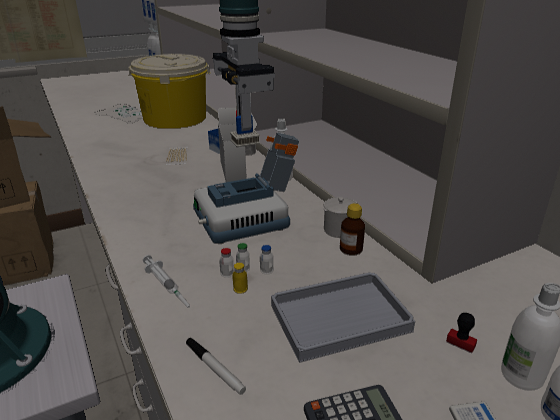

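```bash
python3 -m handwheel '{"delta_pos": [[-20,0,0],[-35,3,0],[-40,4,0],[-40,4,0],[-40,4,0],[-40,4,0],[-40,4,0],[-40,4,0]], "rotation": [[0,0,0],[0,0,0],[0,0,0],[0,0,0],[0,0,0],[0,0,0],[0,0,0],[0,0,0]], "claw": [1,1,1,1,1,1,1,1]}'
python3 -m handwheel '{"delta_pos": [[-35,0,0],[-30,0,0],[-20,0,0],[0,0,0],[0,0,20],[0,0,30],[0,0,30],[0,0,10]], "rotation": [[0,0,0],[0,0,0],[0,0,0],[0,0,0],[0,0,0],[0,0,0],[0,0,0],[0,0,0]], "claw": [1,1,1,1,1,1,1,1]}'
python3 - <<'E'
from h import *
o=robot.get_obs();print(o);s=snap('side','s11.png');snap('wrist','w11.png')
E
```

```text
time: 14.85
tool_pos: [0.5408, -0.1152, 0.2134]
ee_rot: [-3.139, -0.0, 1.491]
wrist_force: [0.6, 0.2, 0.1]
width: 0.0118
time: 15.85
tool_pos: [0.5343, -0.1958, 0.1223]
ee_rot: [-3.137, -0.002, 1.493]
wrist_force: [0.5, -0.6, -0.7]
width: 0.0119
{'time': 15.85, 'joint_positions': array([-4.51300123e-01,  1.63157851e-01,  1.45184066e+00,  5.63796025e-04,
        1.53124446e+00, -1.94473756e+00]), 'qvel': array([-0.00388202,  0.02622491,  0.06811236, -0.00270686, -0.14980886,
       -0.0024484 ]), 'joint_torque': array([-7.24933692e-02, -3.66219699e+01, -2.96237898e+01, -4.34536021e-02,
        1.17206750e-01,  4.74729277e-04]), 'tool_pos': array([ 0.53425232, -0.19581377,  0.1223191 ]), 'ee_rot': array([-3.13746943e+00, -2.22302113e-03,  1.49340925e+00]), 'wrist_force': array([ 0.54892453, -0.63804546, -0.65079224]), 'wrist_torque': array([0.03885757, 0.02866339, 0.00356093]), 'width': 0.011863234215226497}
```

View pics/s11.png

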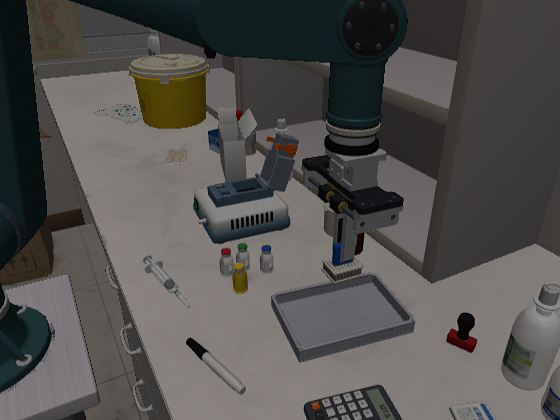

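View pics/w11.png

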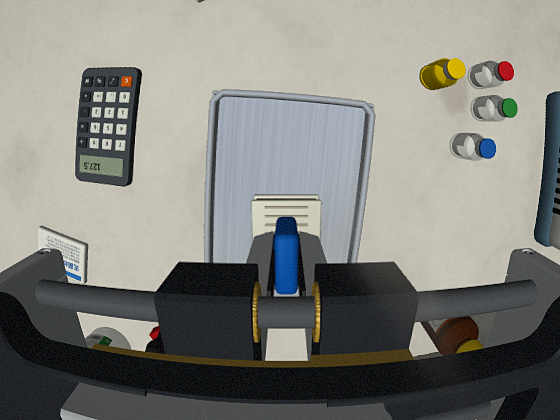

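```bash
python3 -m handwheel '{"delta_pos": [[0,0,20],[0,0,25],[0,0,20],[0,0,12],[0,0,4],[0,0,3],[0,0,0],[0,0,0]], "rotation": [[0,0,0],[0,0,0],[0,0,0],[0,0,0],[0,0,0],[0,0,0],[0,0,0],[0,0,0]], "claw": [1,1,1,1,1,1,1,1]}'
python3 - <<'E'
from h import *
o=robot.get_obs();print(o);s=snap('side','s12.png');cv2.imwrite('pics/s12c.png',cv2.resize(s['color'][200:370,250:430,::-1],None,fx=3.5,fy=3.5))
E
```

```text
time: 16.95
tool_pos: [0.5359, -0.1978, 0.0415]
ee_rot: [3.14, 0.0, 1.492]
wrist_force: [-0.1, -0.2, -0.2]
width: 0.0118
{'time': 16.95, 'joint_positions': array([-4.52882788e-01,  2.20985237e-01,  1.55108862e+00,  8.39710005e-05,
        1.36830656e+00, -1.94487002e+00]), 'qvel': array([-1.61528465e-03, -2.75724020e-04,  1.84762815e-03,  1.38989863e-03,
       -2.11533787e-03, -4.36304568e-07]), 'joint_torque': array([ 6.68871726e-03, -3.74825764e+01, -2.80527645e+01, -4.03475203e-02,
        6.26248587e-02, -1.40767461e-04]), 'tool_pos': array([ 0.53589555, -0.19779742,  0.04145876]), 'ee_rot': array([3.14043419e+00, 3.66375323e-04, 1.49197018e+00]), 'wrist_force': array([-0.12021863, -0.23544585, -0.19134225]), 'wrist_torque': array([ 0.07504987,  0.02203282, -0.02399427]), 'width': 0.01181708895014934}
```

View pics/s12c.png

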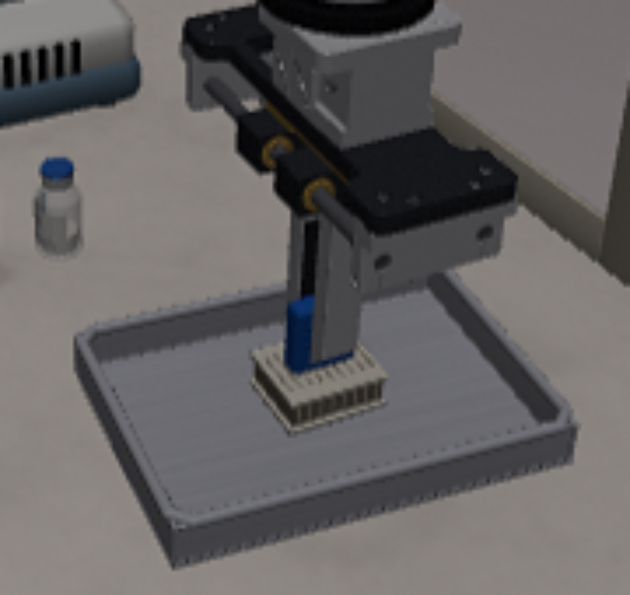

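About 10 mm above the floor, centred. Lower slowly onto the floor.

```bash
python3 -m handwheel '{"delta_pos": [[0,0,4],[0,0,3],[0,0,1.5],[0,0,1],[0,0,0.7],[0,0,0.5],[0,0,0],[0,0,0]], "rotation": [[0,0,0],[0,0,0],[0,0,0],[0,0,0],[0,0,0],[0,0,0],[0,0,0],[0,0,0]], "claw": [1,1,1,1,1,1,1,1]}'
```

```text
time: 18.0
tool_pos: [0.5354, -0.1975, 0.0317]
ee_rot: [3.142, 0.0, 1.492]
wrist_force: [-3.6, 1.7, 7.2]
width: 0.012
```

```bash
python3 -m handwheel '{"delta_pos": [[0,0,0],[0,0,-0.3],[0,0,0],[0,0,0],[0,0,0],[0,0,0],[0,0,0],[0,0,0]], "rotation": [[0,0,0],[0,0,0],[0,0,0],[0,0,0],[0,0,0],[0,0,0],[0,0,0],[0,0,0]], "claw": [1,1,1,0.7,0.4,0.2,0.2,0.2]}'
python3 -m handwheel '{"delta_pos": [[0,0,0],[0,0,-10],[0,0,-25],[0,0,-35],[0,0,-40],[0,0,-30],[0,0,-10],[0,0,0]], "rotation": [[0,0,0],[0,0,0],[0,0,0],[0,0,0],[0,0,0],[0,0,0],[0,0,0],[0,0,0]], "claw": [0.2,0.2,0.2,0.2,0.2,0.2,0.2,0.2]}'
python3 - <<'E'
from h import *
np.set_printoptions(precision=4,suppress=True)
o=robot.get_obs();print(o['wrist_force'],o['width'],o['time']);s=snap('side','s13.png');w=snap('wrist','w13.png')
c=s['color'];h=cv2.cvtColor(c,cv2.COLOR_RGB2HSV);m=cv2.inRange(h,(105,150,40),(125,255,255));m[:,:290]=0;m[:270]=0
x,y,ww,hh=cv2.boundingRect(m);print(x,y,ww,hh,onz(s,x+ww/2,y+hh/2,.042),[proj(s,(.5355,-.1975,z)) for z in(.023,.061)])
E
```

```text
time: 19.0
tool_pos: [0.5355, -0.1976, 0.0302]
ee_rot: [-3.142, -0.0, 1.492]
wrist_force: [0.4, -0.7, 0.5]
width: 0.0376
time: 20.0
tool_pos: [0.5357, -0.1977, 0.1808]
ee_rot: [3.141, 0.0, 1.492]
wrist_force: [0.4, 0.5, -0.2]
width: 0.0376
[ 0.3834  0.4869 -0.2229] 0.03758633909481876 20.0
331 287 229 133 [ 0.5969 -0.3701  0.042 ] [(np.float64(341.2833087181277), np.float64(307.7031248146077)), (np.float64(342.5934397932091), np.float64(289.5789775827508))]
```

View pics/s13.png

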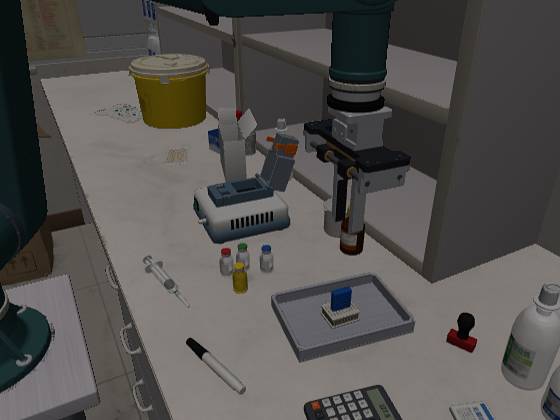

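View pics/w13.png

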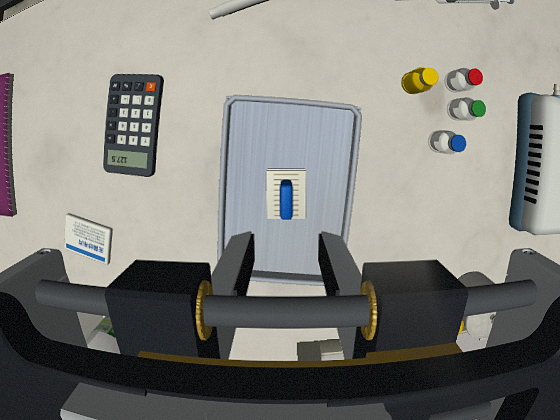

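```bash
python3 -c "
from bench import robot
print(robot.close_job())"
```

```text
the job is handed in; nothing more can be done
None
```

The used filter is out of the nebuliser and standing handle up near the middle of the tray, released. I handed the job in at about 20 s; no verdict was reported.

- **Cover:** I pinched both tabs fully in (39 mm finger opening). I raised the nose off its catches and swung the cover back until the wrist force rose at the stop. It stayed open when I let go.
- **Filter:** I gripped the rib (11.7 mm finger opening) and lifted the filter clear. I carried it over to the tray and lowered it until the floor pushed back with about 7 N. Then I opened the fingers and backed off upwards.

The last side and wrist pictures show:

- the filter flat and upright in the tray
- the cover leaning back past upright
- the vials and the brown bottle standing
- the gripper clear, with almost no force on the wrist

Three checks were weak or failed:

- **Filter position:** my last colour-mask check also picked up other blue objects and gave a useless point. The position therefore rests on the pictures and on where I let go, within a few mm of the measured tray centre.
- **Camera agreement:** the top and side views of the cover nose differed by about 2 mm. The wrist view settled it before I reached in.
- **Cover slip:** the pads slid slightly on the tabs during the swing. The cover's final angle, about 1.9 rad, is judged from the pictures and the stop force, not measured.

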